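# Bring the bracket up to the hidden stop and lock the rail

### The arm

A 6-joint arm with a two-finger parallel gripper is mounted at the origin on the work surface. World frame = base frame: x ahead of the robot, y to its left, z up, the work surface at z = 0. Lengths are in mm, angles in rad, forces in N, time in s.
With the tool pointing down it reaches from about 350 to 975 mm from the base axis. Payload 7.1 kg.
Tool frame: the origin (TCP) lies midway between the tips of the shut fingers; the grasp point (between the pads) lies 19 mm behind it; z points along the fingers, y is the line along which they close (so a half turn about z gives the same grasp; the last joint's range is limited). The gripper opens to 88 mm and grips with 3 to 60 N. Pads are 20 mm wide; open, the fingers measure 115 mm over their backs; the gripper's body (75 mm by 178 mm) begins 61 mm behind the grasp point.
Start: joints at [1.111, 0.423, 1.63, -0, 1.089, -0.019], TCP at [266.632, 565.254, 222.675] pointing down, gripper open.
Joint ranges: [-3, 3], [-0.9, 2.11], [0.09, 2.58], [-1.31, 4.45], [0.11, 2.69], [-2.54, 2.54]. Speed limits (rad/s): [2.39, 2.39, 3.01, 3.14, 3.14, 3.14].

### API

Orientations are given as a rotation vector (axis times angle).
In Python, from workcell import get_obs, get_image, camera_params, close_job gives the robot as it stands.
- The arm moves only by the shell command python3 -m creep 'ROWS' [OPENING]. ROWS is a JSON object of lists of equal length, an entry for each row: "delta_pos": the shift along the tool's x, y, z in m, a list of three; "twist": the turn, a rotation vector about the tool's x, y, z in degrees, a list of three. A call has 1 to 20 rows; each row shifts and turns the commanded pose from where the row before left it, along the tool's axes as they then stand; what a row does not reach is not made up. A row lasts 1/12 s, in which the tool goes at most 41.7 mm and 7.16 degrees, less where a joint would pass 70% of its speed; a pose out of reach is approached as far as the arm can. A call with a gripper value outside its range is refused whole. OPENING is the opening, from 0 (shut) to 1 (fully open), set as the call begins (- or left out, the last holds). The fingers move at their own pace and stop on an object; the grip force is fixed at half the most. Time passes only in rows, so rows that do not move let the fingers close. It gives the time, the measured TCP pose, the force, the opening and the grip force at its end, in the units of the state.
- get_obs(): the state, without advancing time (a new reading comes with each control period).
- get_image(name): name is "scene" or "top" or "wrist"; returns (picture, depth): 384x512x3 uint8, red, green, blue; 384x512 float32, mm along the optical axis (not along the pixel's ray), 0 where there is no reading.
- camera_params(name): a dict with "camera_matrix" (3x3 intrinsics, pixels), "extrinsics" (4x4, takes a point from camera to world coordinates). Camera axes: x right, y down, z forward; pixel columns grow to the right and rows downward; lengths in mm; the calibration is good to about 2 mm. A picture is of the moment at which its call begins: read the wrist's pose just before it. camera_params takes no time and is no camera call; for the wrist camera it gives the pose at the moment of the call.
- close_job(): hands the job in; it is judged then, once.
The state is a dict: "t": time; "qpos": joint angles; "qvel": joint speeds; "joint_torque": joint torques, N m; "ee_pos": TCP position; "orientation": TCP orientation; "ft_force": force on the tool from outside, world axes, zero at the start; "moment": the same for the moment, N m; "width": finger opening in mm; "grasp_force": force on a finger pad.
Only numpy, scipy, OpenCV 4.12 (cv2) and the standard library are available. Lean on these libraries where they do the work, as an engineer would, in place of code of your own. Each camera call takes 0.05 s, during which the arm holds its last target. There are 200 camera calls.

### The job

On the sloped focusing rail, slide the black L-bracket uphill until you feel it come up against the sprung stop hidden inside the rail, and leave it pressing lightly on that stop; push no harder, because a hard shove moves the stop out of its setting. Then turn the lock knob in front of the rail's lower end clockwise until its white pointer faces the red mark. Let go of everything and leave the other things on the desk where they stand.

Things in the scene. Friction and masses are not known exactly. Their poses are not given: they have to be found in the camera images.
- stand: Fixed stand of the focusing rail. Origin: centre of the base plate's underside, at desk level; plate x -210 to +210, y -90 to +90 mm, 15 mm thick. The rail, a closed aluminium beam 60 mm wide and 40 mm thick, rises along the stand's +x at 30 degrees. In the stand's frame uphill is (cos30, 0, sin30) and the normal of the rail's upper face is (-sin30, 0, cos30).
- rail_zero (a point): Zero point of distances along the rail: on the line of the rail's upper face, at (-110, 0, 70) mm in the stand's frame. The rail reaches from 30 to 300 mm uphill of it. Axes as the stand's.
- panel_edge (a point): Middle of the lower near edge of a fixed light panel over the rail's upper end (panel 120 x 180 x 18 mm, from here towards the stand's +x, on two posts at its far side). A vertical gripper on the bracket may strike it; one tilted 30 degrees to stand square to the rail (fingers pointing down and uphill) clears it.
- bracket: Black L-bracket on a blue saddle that slides along the rail only. Origin on the rail's upper face under the middle of the blade; x uphill, y across, z square to the face. Saddle 70 (x) x 64 (y) mm, 17 mm high; upright blade 60 (x) x 12 (y) mm, 15 to 70 mm above the face. Starts 85 to 125 mm uphill of rail_zero; meets the hidden stop at 165 to 225 mm, different every time.
- bracket_grip (a point): Middle of the blade, 45 mm above the rail's face: pinch here, fingers closing along the bracket's y. Sliding uphill takes a steady 7 to 8 N; the bracket stays where it is left. The stop's spring adds 1 N at first touch and 0.8 N for each mm pressed, up to 10.6 N at 12 mm, where it bottoms. Let go, the bracket may creep back a few mm but stays pressed on the stop.
- stop_collar (a joint): Shift (m) of the hidden stop's collar along the rail from its setting, 0 as set, + uphill. It is held by friction and slips only when pushed with more than 16 N (plunger bottomed); it does not come back by itself. It tells nothing of where the stop is.
- lock (a joint): Angle (rad) of the lock knob about its vertical axis, growing clockwise seen from above. 0: white pointer along the stand's +x, towards the rail; 0.9: white pointer at the red mark; turns freely from -0.7 to 1.5 with 0.06 N m of friction and no click; starts between -0.5 and 0.2.
- lock_grip (a point): Point on the knob's upright axis, 80 mm above the desk, at (-160, 0) mm in the stand's frame; x along the knob's bar towards its white pointer. The black bar is 64 mm long, 16 mm wide, 63 to 93 mm above the desk, on a grey round base 72 mm in diameter, 50 mm above the desk, on the stand's plate: take it from straight above.
- lock_mark (a point): The red mark on the knob's round base, 29 mm from the knob's axis, fixed to the stand.
- blower: Dark silicone blower standing nozzle up beside the rail, 62 mm in diameter, 125 mm tall, origin under its centre. Bystander.
- cap_keeper: Grey lens cap keeper with a black cap in it, a disc 84 mm in diameter, 22 mm high, origin under its centre. Bystander.
- lens: Black lens standing upright, 76 mm in diameter, 100 mm tall, origin under its centre. Bystander.
- camera: Black camera body, 50 x 130 mm, 102 mm tall, origin under its centre. Bystander.
- filter_case: Blue filter case lying flat, 90 x 90 x 22 mm, origin under its centre. Bystander.

How it is judged:
By the outcome, as a careful person would: the job done as asked, in the order asked, and still so for the second after the job is handed in, with the robot touching nothing.
It also fails if it takes over 46 s, if anything falls off the work surface, if the arm or the gripper's body presses on something with over 40 N, if the wrist force passes 120 N, or if a joint passes its speed limit or range.

## Working session

There is one attempt and no reset: what is moved stays moved. The work goes in short steps, Python scripts to look and compute and a shell command to move; the robot and the scene stay as the last step left them, time stands still between calls to the robot, and variables do not carry over. Pictures are saved under pics/ and viewed, at most 10 in all, crops included, and the job is handed in when it is done.

```bash
mkdir -p pics; ls
python3 - <<'E'
from workcell import *
import cv2,numpy as np
for n in("scene","top"):
    p,d=get_image(n); cv2.imwrite(f"pics/{n}0.png",p[:,:,::-1]); np.savez(f"pics/{n}0.npz",p=p,d=d)
    c=camera_params(n); print(n,np.round(c["camera_matrix"],1).tolist(),np.round(c["extrinsics"],3).tolist())
o=get_obs();print(o)
E
```

```text
pics
scene [[398.1, 0.0, 252.0], [0.0, 398.1, 194.1], [0.0, 0.0, 1.0]] [[-0.59, 0.69, -0.419, 976.414], [0.807, 0.51, -0.298, 350.089], [0.008, -0.514, -0.858, 1116.99], [0.0, 0.0, 0.0, 1.0]]
top [[366.2, 0.0, 255.3], [0.0, 366.2, 192.8], [0.0, 0.0, 1.0]] [[0.023, -0.988, 0.154, 312.649], [-1.0, -0.022, 0.01, 24.706], [-0.007, -0.154, -0.988, 1412.899], [0.0, 0.0, 0.0, 1.0]]
{'t': 0.1, 'qpos': array([ 1.11100997e+00,  4.23769178e-01,  1.63059262e+00, -2.76142244e-05,
        1.08861994e+00, -1.90210620e-02]), 'qvel': array([ 1.33150665e-04, -1.61511324e-03, -4.81998307e-04,  6.86721377e-05,
        2.18108119e-03,  4.06701633e-04]), 'joint_torque': array([ 5.28899673e-04, -5.45616710e+01, -2.74326915e+01,  6.46745134e-02,
        1.87364628e-02, -3.65570281e-05]), 'ee_pos': array([266.41812305, 564.81927242, 221.98470077]), 'orientation': array([-6.86675053e-01, -3.06531516e+00,  2.12864022e-03]), 'ft_force': array([-0.46991467, -0.08035478,  0.15698829]), 'moment': array([0.0124099 , 0.05200839, 0.00801504]), 'grasp_force': 0.0, 'width': 87.86074137730836}
```

View pics/scene0.png

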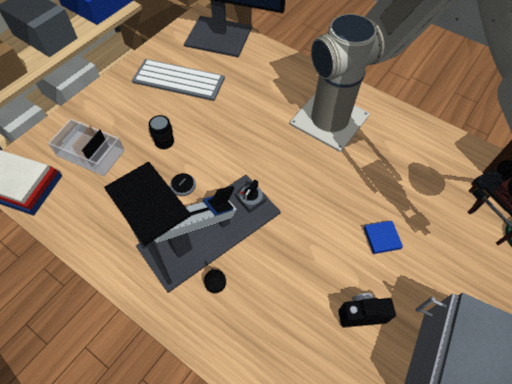

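View pics/top0.png

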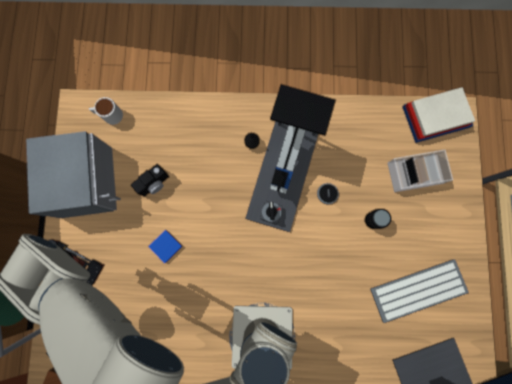

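The scene view shows the stand with knob (250,190), bracket (220,200) and panel (148,200). The top view shows the knob at (272,211), saddle (282,178) and panel (303,110). Bystanders are the cap (328,193), blower (252,141), lens (378,218), camera (150,180) and filter case (165,247).

```bash
cat > h.py <<'E'
from workcell import *
import cv2,numpy as np
from scipy.spatial.transform import Rotation as R
def cloud(d,c):
    K,E=c["camera_matrix"],c["extrinsics"]; v,u=np.mgrid[:d.shape[0],:d.shape[1]]
    P=np.stack([(u-K[0,2])/K[0,0]*d,(v-K[1,2])/K[1,1]*d,d],-1)
    return P@E[:3,:3].T+E[:3,3]
def ray(uv,c,z):
    K,E=np.array(c["camera_matrix"]),np.array(c["extrinsics"])
    r=E[:3,:3]@np.linalg.solve(K,[uv[0],uv[1],1]); return E[:3,3]+r*(z-E[2,3])/r[2]
E
python3 - <<'E'
from h import *
for n,box in(("top",(215,70,355,240)),("scene",(100,155,290,300))):
    f=np.load(f"pics/{n}0.npz");p,d=f["p"],f["d"];c=camera_params(n);P=cloud(d,c)
    m=np.zeros(d.shape,bool);x0,y0,x1,y1=box;m[y0:y1,x0:x1]=1;m&=d>0
    hsv=cv2.cvtColor(p,cv2.COLOR_RGB2HSV).astype(int);z=P[...,2]
    desk=m&(hsv[...,1]>90)&(hsv[...,2]>120)&(np.abs(z)<15);print(n,"desk z",np.median(z[desk]))
    pl=m&(hsv[...,1]<80)&(hsv[...,2]<110)&(np.abs(z-15)<6)
    q=P[pl][:,:2].astype(np.float32);r=cv2.minAreaRect(q);print("plate",pl.sum(),np.median(z[pl]),r)
    k=m&(np.abs(z-50)<6);  # knob disc candidates
    b=m&(hsv[...,0]>100)&(hsv[...,0]<130)&(hsv[...,1]>120)&(hsv[...,2]>60);print("blue",b.sum(),np.round(P[b].mean(0),1))
    w=m&(hsv[...,1]<60)&(hsv[...,2]>140)&(z>60);q=P[w];
    v,*_=[cv2.fitLine(q.astype(np.float32),cv2.DIST_HUBER,0,.01,.01).ravel()];print("rail",w.sum(),np.round(v,3),np.degrees(np.arctan2(v[1],v[0])))
    rd=m&((hsv[...,0]<10)|(hsv[...,0]>170))&(hsv[...,1]>120)&(z>30)&(z<70);print("red",rd.sum(),P[rd].mean(0) if rd.any() else 0)
    x0,y0,x1,y1=box;cv2.imwrite(f"pics/{n}c.png",cv2.resize(p[y0:y1,x0:x1,::-1],None,fx=4 if n=="scene" else 3.5,fy=4 if n=="scene" else 3.5,interpolation=cv2.INTER_CUBIC))
E
```

```text
top desk z -0.8771462701962491
plate 3124 14.496173948130718 ((585.0122680664062, -131.14854431152344), (317.4161682128906, 406.128662109375), 74.59794616699219)
blue 90 [575.5 -73.6 124.5]
rail 390 [ 8.56000e-01 -1.56000e-01  4.93000e-01  6.70856e+02 -6.90230e+01
  1.66800e+02] -10.340542
red 5 [467.71834312 -48.2744854   50.12259116]
scene desk z -0.11951873582870576
plate 4325 14.878103079423681 ((594.25341796875, -129.48233032226562), (312.5484313964844, 417.2164611816406), 74.24236297607422)
blue 93 [594.6 -60.2 133.7]
rail 409 [ 1.80000e-02  9.81000e-01  1.95000e-01  6.44156e+02 -1.43680e+02
  1.36361e+02] 88.97407
red 8 [469.35477903 -48.75844795  52.43953734]
```

View pics/scenec.png

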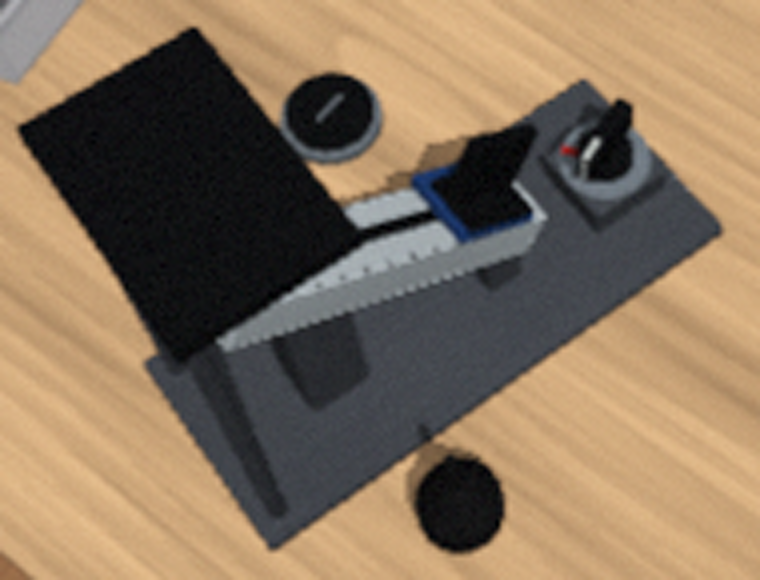

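View pics/topc.png

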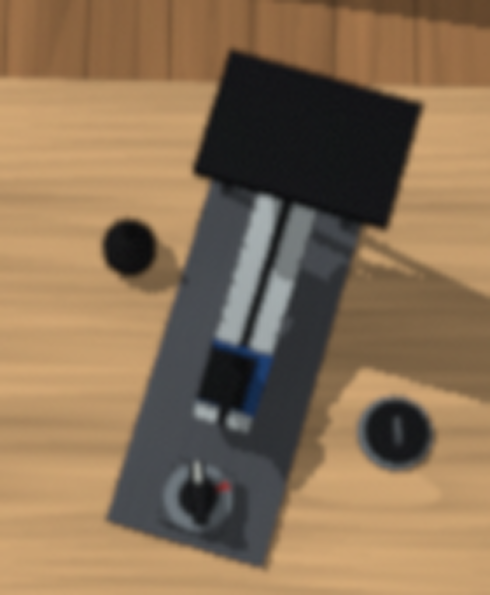

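The crops show the plate corners: scene (585,80), (720,230), (273,548), (150,362); top near corners (107,520), (267,567). The knob disc is at scene (605,158) and top (197,497), with the red mark at (568,150) and (223,487). The bracket stands at the lower end of the rail.

Run:
```python
from h import *
s=camera_params("scene");t=camera_params("top")
S=lambda u,v,z:ray((u/4+100-.4,v/4+155-.4),s,z)[:2]
T=lambda u,v,z:ray((u/3.5+215-.4,v/3.5+70-.4),t,z)[:2]
c=np.array([S(585,80,15),S(720,230,15),S(273,548,15),S(150,362,15)])
print(c.round(1).tolist())
print("sides",[np.linalg.norm(c[i]-c[i-1]).round(1) for i in range(4)])
ctr=c.mean(0);ux=(c[2]+c[3]-c[0]-c[1]);yaw=np.degrees(np.arctan2(ux[1],ux[0]));print("centre",ctr,"yaw",yaw)
a=[T(107,520,15),T(267,567,15)];print("top near corners",a,np.degrees(np.arctan2(*(a[0]-a[1])[::-1]))-90)
e=ux/np.linalg.norm(ux);print("knob expect",ctr-160*e, "scene",S(605,158,50),"top",T(197,497,50))
print("mark",S(568,150,50),T(223,487,50))
# long-edge / panel front edge from top
print("top near mid + 210e", (a[0]+a[1])/2+210*e)
# pointers tip at z93? 
print("pointer", T(197,463,93),T(198,480,93),S(580,170,93),S(595,145,93))
f=np.load("pics/top0.npz");P=cloud(f["d"],t);y=np.radians(yaw)
R2=np.array([[np.cos(y),np.sin(y)],[-np.sin(y),np.cos(y)]])
for n,cc in(("top",t),("scene",s)):
    f=np.load(f"pics/{n}0.npz");P=cloud(f["d"],cc);L=(P[...,:2]-ctr)@R2.T;z=P[...,2]
    r=np.array([np.cos(np.pi/6),np.sin(np.pi/6)]);al=(L[...,0]+110)*r[0]+(z-70)*r[1];h=-(L[...,0]+110)*r[1]+(z-70)*r[0]
    b=(h>22)&(h<80)&(al>30)&(al<190)&(abs(L[...,1])<40)&(f["d"]>0)
    print(n,"blade",b.sum(),np.percentile(al[b],[2,50,98]),np.percentile(h[b],[2,98]),np.percentile(L[...,1][b],[2,50,98]))
    b=(abs(L[...,0]+160)<45)&(abs(L[...,1])<45)&(z>80)&(z<105)
    print("knob bar",b.sum(),L[b].mean(0),cv2.minAreaRect(L[b].astype(np.float32)),np.percentile(z[b],[5,95]))
    hs=cv2.cvtColor(f["p"],cv2.COLOR_RGB2HSV);w=b&(hs[...,2]>120);print("white",w.sum(),L[w].mean(0),P[w].mean(0))
```

```text
[[388.7, -94.0], [439.3, 75.9], [836.0, -34.6], [785.3, -204.3]]
sides [np.float64(411.7), np.float64(177.3), np.float64(411.8), np.float64(177.2)]
centre [612.28814142 -64.25242039] yaw -15.553358787819802
top near corners [array([432.12414112,  75.53822002]), array([384.95746437, -99.48081372])] -15.082579591329434
knob expect [458.14715584 -21.35071221] scene [456.79823508 -23.63282419] top [455.85747578 -21.12626458]
mark [468.12947517 -51.27971011] [467.2040119  -48.71837018]
top near mid + 210e [610.85084632 -68.27978884]
pointer [486.77166723 -19.09923211] [469.04188898 -20.42565916] [497.2491901  -17.40570832] [473.00409087 -21.39006832]
top blade 75 [ 58.7843462   92.6451418  115.83056802] [22.17128647 75.69764847] [-7.31475653 -1.15882522 11.1520359 ]
knob bar 80 [-161.2125027    -0.90821647] ((-161.7686309814453, -1.3365821838378906), (61.71018600463867, 15.84744930267334), 21.362789154052734) [87.4694399 96.1680783]
white 5 [-140.28954901    7.25181348] [479.08030289 -19.64952683  92.73616031]
scene blade 246 [ 59.37071144  94.32427566 118.13340572] [23.1326417  71.01255054] [-7.61639374  2.66326138  4.88451306]
knob bar 119 [-156.36973997    0.63900184] ((-157.2769775390625, -1.100830078125), (64.50030517578125, 16.427217483520508), 23.1418399810791) [82.36196944 96.20786833]
white 12 [-144.27116597    3.67119205] [474.28439577 -22.0314165   93.78864375]
```

Both views agree: stand centre about (612,-65), yaw about -15.4°, bracket about 89 mm up the rail, and knob at about -0.38 rad. The heights and sizes match what was given. Next I'll work out the pregrasp.

```bash
cat >> h.py <<'E'
yaw=np.radians(-15.4); ex=np.array([np.cos(yaw),np.sin(yaw),0]); ey=np.array([-ex[1],ex[0],0]); ez=np.array([0,0,1.])
C=np.array([612,-64.5,0])-1.2*ey
W=lambda l:C+l[0]*ex+l[1]*ey+l[2]*ez
up=np.cos(np.pi/6)*ex+.5*ez; nn=-.5*ex+np.cos(np.pi/6)*ez
rp=lambda al,h:W((-110,0,70))+al*up+h*nn
Rt=np.stack([-up,ey,-nn],1)      # tilted tool: x downhill, z into rail
def pose():
    o=get_obs();return o,np.array(o["ee_pos"]),R.from_rotvec(o["orientation"])
def go(p,Rm):   # TCP target: turn in tool axes first, then shift in turned tool axes
    o,p0,r0=pose(); q=R.from_matrix(Rm)
    print("twist deg",np.degrees((r0.inv()*q).as_rotvec()).round(2),"shift mm",(q.inv().apply(p-p0)).round(1),"world shift",(p-p0).round(1),"t",o["t"],"F",np.round(o["ft_force"],2))
E
python3 - <<'E'
from h import *
g=rp(88.5,46);print("grip",g,"TCP",g-19*nn)
go(g-19*nn+90*nn,Rt)
E
```

```text
grip [557.34804728 -50.69103429 154.08716857] TCP [566.50695362 -53.21381741 137.6326859 ]
twist deg [ -2.66 -29.93  -9.61] shift mm [-350.5 -516.2  209.8] world shift [ 256.7 -606.1   -6.4] t 0.1 F [-0.47 -0.08  0.16]
```

```bash
python3 -m creep '{"delta_pos":[[0,0,0],[0,0,0],[0,0,0],[0,0,0],[0,0,0],[0,0,0]],"twist":[[-0.44,-5,-1.6],[-0.44,-5,-1.6],[-0.44,-5,-1.6],[-0.44,-5,-1.6],[-0.44,-5,-1.6],[-0.44,-5,-1.6]]}' && python3 -m creep '{"delta_pos":[[-0.0175,-0.0258,0.0105],[-0.0175,-0.0258,0.0105],[-0.0175,-0.0258,0.0105],[-0.0175,-0.0258,0.0105],[-0.0175,-0.0258,0.0105],[-0.0175,-0.0258,0.0105],[-0.0175,-0.0258,0.0105],[-0.0175,-0.0258,0.0105],[-0.0175,-0.0258,0.0105],[-0.0175,-0.0258,0.0105],[-0.0175,-0.0258,0.0105],[-0.0175,-0.0258,0.0105],[-0.0175,-0.0258,0.0105],[-0.0175,-0.0258,0.0105],[-0.0175,-0.0258,0.0105],[-0.0175,-0.0258,0.0105],[-0.0175,-0.0258,0.0105],[-0.0175,-0.0258,0.0105],[-0.0175,-0.0258,0.0105],[-0.0175,-0.0258,0.0105]],"twist":[[0,0,0],[0,0,0],[0,0,0],[0,0,0],[0,0,0],[0,0,0],[0,0,0],[0,0,0],[0,0,0],[0,0,0],[0,0,0],[0,0,0],[0,0,0],[0,0,0],[0,0,0],[0,0,0],[0,0,0],[0,0,0],[0,0,0],[0,0,0]]}' 0.6 && python3 -m creep '{"delta_pos":[[0,0,0],[0,0,0]],"twist":[[0,0,0],[0,0,0]]}'
python3 - <<'E'
from h import *
go(rp(88.5,46)-19*nn,Rt)
p,d=get_image("wrist");c=camera_params("wrist");cv2.imwrite("pics/w1.png",p[:,:,::-1]);P=cloud(d,c)
D=P-rp(0,0);al,y,h=D@up,D@ey,D@nn
b=(h>30)&(h<62)&(al>40)&(al<140)&(abs(y)<30)&(d>0);b2=(h>62)&(h<78)&(al>40)&(al<140)&(abs(y)<30)&(d>0)
for k in(b,b2):
  if k.any(): print(k.sum(),np.percentile(al[k],[2,50,98]),np.percentile(y[k],[2,50,98]),np.percentile(h[k],[2,98]))
E
```

```text
t: 0.6
ee_pos: [266.5, 565.6, 223.0]
orientation: [0.349, 2.592, -0.092]
ft_force: [0.3, 1.2, 0.2]
width: 87.9
grasp_force: 0.0
t: 2.27
ee_pos: [523.2, -42.5, 215.9]
orientation: [0.352, 2.595, -0.094]
ft_force: [0.7, 0.7, 0.2]
width: 52.5
grasp_force: 0.0
t: 2.43
ee_pos: [522.9, -42.5, 215.6]
orientation: [0.358, 2.596, -0.094]
ft_force: [-1.0, 0.5, -0.5]
width: 52.6
grasp_force: 0.0
twist deg [-0.08  0.05 -0.27] shift mm [ 0.1  1.3 89.9] world shift [ 43.6 -10.7 -78. ] t 2.4333 F [-0.97  0.46 -0.5 ]
79 [55.16428193 55.32924838 56.78365058] [-4.23868508  1.09698109  6.62129721] [32.34390697 61.02990941]
1067 [ 55.53505333  83.33995321 113.0105831 ] [-4.6707874   1.05551936  6.73781971] [67.8100494  71.27354123]
```

View pics/w1.png

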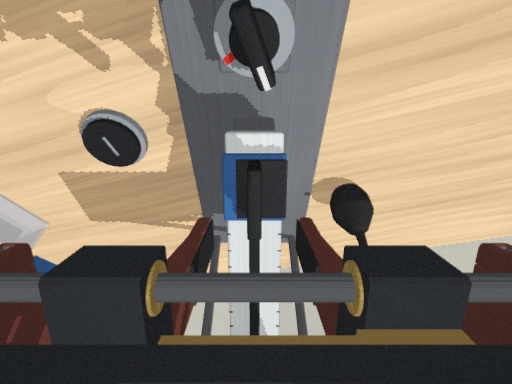

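The wrist view shows the blade (255,190) between the open fingers, the knob at (253,38) with its white pointer at (265,80), and the red mark at (228,60). The blade sits about 1 mm to +y, so I'll descend with that correction and grip.

```bash
Z='ignored'; python3 -m creep '{"delta_pos":[[0.001,0.001,0.009],[0.001,0.001,0.009],[0.001,0.0003,0.009],[0,0,0.009],[0,0,0.009],[0,0,0.009],[0,0,0.009],[0,0,0.009],[0,0,0.009],[0,0,0.009],[0,0,0],[0,0,0]],"twist":[[0,0,0],[0,0,0],[0,0,0],[0,0,0],[0,0,0],[0,0,0],[0,0,0],[0,0,0],[0,0,0],[0,0,0],[0,0,0],[0,0,0]]}' && python3 -m creep '{"delta_pos":[[0,0,0],[0,0,0],[0,0,0],[0,0,0],[0,0,0],[0,0,0],[0,0,0],[0,0,0],[0,0,0],[0,0,0]],"twist":[[0,0,0],[0,0,0],[0,0,0],[0,0,0],[0,0,0],[0,0,0],[0,0,0],[0,0,0],[0,0,0],[0,0,0]]}' 0
python3 - <<'E'
from h import *
o,p,r=pose();F=np.array(o["ft_force"]);D=p-rp(0,0);print("al,y,h",D@up,D@ey,D@nn,"F up,y,n",F@up,F@ey,F@nn)
E
```

```text
t: 3.48
ee_pos: [563.9, -48.1, 136.0]
orientation: [0.349, 2.598, -0.093]
ft_force: [0.1, 0.1, -0.4]
width: 52.6
grasp_force: 0.0
t: 4.32
ee_pos: [562.4, -53.5, 136.1]
orientation: [0.358, 2.6, -0.102]
ft_force: [-5.8, -20.8, 4.5]
width: 12.1
grasp_force: 30.0
al,y,h 84.39184224363413 -1.3956922194037222 27.61562454745776 F up,y,n 2.229364700212053 -21.620449520853974 3.904726459202295
```

The side force is -21 N, so I'll relieve it by shifting -y.

```bash
cat > st.py <<'E'
from h import *
o,p,r=pose();F=np.array(o["ft_force"]);D=p-rp(0,0);print("t %.2f al %.2f y %.2f h %.2f | F up %.2f y %.2f n %.2f | w %.1f g %.1f M"%(o["t"],D@up,D@ey,D@nn,F@up,F@ey,F@nn,o["width"],o["grasp_force"]),np.round(o["moment"],2),np.degrees((R.from_matrix(Rt).inv()*r).as_rotvec()).round(2))
E
python3 -m creep '{"delta_pos":[[0,-0.001,0],[0,-0.001,0],[0,-0.001,0],[0,0,0],[0,0,0]],"twist":[[0,0,0],[0,0,0],[0,0,0],[0,0,0],[0,0,0]]}' >/dev/null; python3 st.py
python3 -m creep '{"delta_pos":[[0,0,0]],"twist":[[0,0,0]]}' >/dev/null; python3 st.py
```

```text
t 4.73 al 84.41 y -1.67 h 27.62 | F up -0.98 y -6.23 n 4.86 | w 11.9 g 30.0 M [-0.88  0.66 -0.72] [0.12 0.05 0.12]
t 4.82 al 84.45 y -1.67 h 27.63 | F up -1.81 y -5.37 n 5.26 | w 12.5 g 30.0 M [-0.82  0.56 -0.73] [0.13 0.05 0.11]
```

```bash
python3 -m creep '{"delta_pos":[[0,-0.001,-0.001],[-0.002,0,0],[-0.004,0,0],[-0.004,0,0],[-0.004,0,0],[-0.004,0,0],[-0.004,0,0],[-0.004,0,0],[-0.004,0,0]],"twist":[[0,0,0],[0,0,0],[0,0,0],[0,0,0],[0,0,0],[0,0,0],[0,0,0],[0,0,0],[0,0,0]]}' >/dev/null; python3 st.py
python3 -m creep '{"delta_pos":[[-0.004,0,0],[-0.004,0,0],[-0.004,0,0],[-0.004,0,0],[-0.004,0,0],[-0.004,0,0],[-0.004,0,0],[-0.004,0,0],[-0.001,0,0],[-0.001,0,0],[-0.001,0,0],[-0.001,0,0]],"twist":[[0,0,0],[0,0,0],[0,0,0],[0,0,0],[0,0,0],[0,0,0],[0,0,0],[0,0,0],[0,0,0],[0,0,0],[0,0,0],[0,0,0]]}' >/dev/null; python3 st.py
python3 -m creep '{"delta_pos":[[-0.0005,0,0],[-0.0005,0,0]],"twist":[[0,0,0],[0,0,0]]}' >/dev/null; python3 st.py
```

```text
t 5.57 al 112.19 y -1.90 h 27.74 | F up -7.71 y -1.24 n -10.53 | w 11.8 g 30.0 M [ 0.09  1.1  -0.35] [0.06 0.27 0.06]
t 6.57 al 150.11 y -2.02 h 27.83 | F up -7.74 y -3.56 n -19.60 | w 11.8 g 30.0 M [-0.4   1.61 -0.71] [0.04 0.11 0.05]
t 6.73 al 151.12 y -2.00 h 27.82 | F up -6.67 y -4.78 n -19.22 | w 11.9 g 30.0 M [-0.44  1.54 -0.69] [0.04 0.11 0.05]
```

```bash
python3 -m creep '{"delta_pos":[[-0.001,-0.0005,0.0008],[-0.001,0,0.0005],[-0.001,0,0.0],[-0.001,0,0],[-0.001,0,0],[-0.001,0,0],[-0.0005,0,0],[-0.0005,0,0]],"twist":[[0,0,0],[0,0,0],[0,0,0],[0,0,0],[0,0,0],[0,0,0],[0,0,0],[0,0,0]]}' >/dev/null; python3 st.py
for i in 1 2 3 4 5; do python3 -m creep '{"delta_pos":[[-0.0005,0,0],[-0.0005,0,0]],"twist":[[0,0,0],[0,0,0]]}' >/dev/null; python3 st.py; done
```

```text
t 7.40 al 159.51 y -2.08 h 27.72 | F up -6.43 y -3.83 n -3.34 | w 12.0 g 30.0 M [-0.39  1.85 -0.63] [-0.   -0.05  0.05]
t 7.57 al 160.49 y -2.07 h 27.72 | F up -7.44 y -2.67 n -3.41 | w 11.8 g 30.0 M [-0.34  1.84 -0.68] [-0.   -0.05  0.05]
t 7.73 al 161.48 y -2.07 h 27.71 | F up -7.78 y -3.02 n -3.80 | w 11.8 g 30.0 M [-0.42  1.82 -0.67] [-0.01 -0.05  0.05]
t 7.90 al 162.46 y -2.09 h 27.72 | F up -6.76 y -2.53 n -4.37 | w 11.8 g 30.0 M [-0.37  1.84 -0.75] [-0.   -0.05  0.05]
t 8.07 al 163.41 y -2.08 h 27.70 | F up -7.79 y -3.72 n -4.64 | w 11.9 g 30.0 M [-0.35  1.83 -0.68] [-0.   -0.05  0.05]
t 8.23 al 164.46 y -2.07 h 27.72 | F up -7.69 y -3.59 n -3.27 | w 11.8 g 30.0 M [-0.28  1.78 -0.74] [-0.   -0.05  0.05]
```

```bash
for i in 1 2 3 4 5; do python3 -m creep '{"delta_pos":[[-0.0005,0,0],[-0.0005,0,0]],"twist":[[0,0,0],[0,0,0]]}' >/dev/null; python3 st.py; done
```

```text
t 8.40 al 165.43 y -2.08 h 27.71 | F up -7.31 y -4.65 n -4.68 | w 12.1 g 30.0 M [-0.36  1.83 -0.68] [-0.   -0.05  0.05]
t 8.57 al 166.45 y -2.08 h 27.74 | F up -7.42 y -3.57 n -4.02 | w 12.0 g 30.0 M [-0.31  1.82 -0.72] [-0.01 -0.05  0.05]
t 8.73 al 167.39 y -2.11 h 27.71 | F up -8.12 y -3.50 n -3.50 | w 11.9 g 30.0 M [-0.36  1.75 -0.76] [-0.   -0.05  0.05]
t 8.90 al 168.41 y -2.09 h 27.70 | F up -7.42 y -3.69 n -4.74 | w 11.8 g 30.0 M [-0.35  1.77 -0.67] [-0.   -0.05  0.05]
t 9.07 al 169.41 y -2.12 h 27.72 | F up -8.16 y -4.01 n -3.96 | w 11.5 g 30.0 M [-0.36  1.87 -0.65] [-0.   -0.04  0.05]
```

```bash
python3 st.py
```

```text
t 9.07 al 169.41 y -2.12 h 27.72 | F up -8.16 y -4.01 n -3.96 | w 11.5 g 30.0 M [-0.36  1.87 -0.65] [-0.   -0.04  0.05]
```

```bash
for i in 1 2 3 4 5; do python3 -m creep '{"delta_pos":[[-0.0005,0,0],[-0.0005,0,0]],"twist":[[0,0,0],[0,0,0]]}' >/dev/null; python3 st.py; done
```

```text
t 9.23 al 170.40 y -2.11 h 27.71 | F up -7.10 y -3.25 n -3.85 | w 12.2 g 30.0 M [-0.35  1.88 -0.71] [-0.   -0.05  0.04]
t 9.40 al 171.41 y -2.13 h 27.71 | F up -7.64 y -4.89 n -3.70 | w 11.7 g 30.0 M [-0.38  1.81 -0.74] [-0.   -0.04  0.05]
t 9.57 al 172.43 y -2.12 h 27.73 | F up -7.61 y -3.59 n -3.56 | w 11.8 g 30.0 M [-0.42  1.83 -0.67] [-0.   -0.05  0.05]
t 9.73 al 173.38 y -2.13 h 27.71 | F up -8.03 y -3.69 n -3.38 | w 12.0 g 30.0 M [-0.34  1.83 -0.75] [-0.   -0.04  0.05]
t 9.90 al 174.42 y -2.11 h 27.74 | F up -7.81 y -4.73 n -3.79 | w 12.1 g 30.0 M [-0.39  1.83 -0.74] [-0.   -0.05  0.04]
```

```bash
for i in 1 2 3 4 5; do python3 -m creep '{"delta_pos":[[-0.0005,0,0],[-0.0005,0,0]],"twist":[[0,0,0],[0,0,0]]}' >/dev/null; python3 st.py; done
```

```text
t 10.07 al 175.40 y -2.12 h 27.72 | F up -6.49 y -3.93 n -3.54 | w 11.7 g 30.0 M [-0.38  1.77 -0.74] [-0.   -0.04  0.04]
t 10.23 al 176.38 y -2.15 h 27.72 | F up -7.72 y -3.35 n -3.86 | w 12.1 g 30.0 M [-0.41  1.85 -0.67] [-0.   -0.04  0.05]
t 10.40 al 177.36 y -2.15 h 27.72 | F up -6.86 y -3.26 n -3.79 | w 11.9 g 30.0 M [-0.4   1.79 -0.73] [-0.   -0.04  0.05]
t 10.57 al 178.39 y -2.15 h 27.72 | F up -7.47 y -3.79 n -4.77 | w 12.0 g 30.0 M [-0.31  1.81 -0.71] [-0.   -0.04  0.05]
t 10.73 al 179.36 y -2.14 h 27.72 | F up -6.94 y -4.41 n -4.30 | w 11.6 g 30.0 M [-0.4   1.85 -0.73] [-0.   -0.04  0.05]
```

```bash
for i in 1 2 3 4 5; do python3 -m creep '{"delta_pos":[[-0.0005,0,0],[-0.0005,0,0]],"twist":[[0,0,0],[0,0,0]]}' >/dev/null; python3 st.py; done
```

```text
t 10.90 al 180.35 y -2.17 h 27.71 | F up -7.51 y -4.37 n -3.45 | w 12.0 g 30.0 M [-0.38  1.83 -0.7 ] [-0.   -0.04  0.05]
t 11.07 al 181.35 y -2.12 h 27.71 | F up -7.23 y -3.82 n -4.74 | w 11.5 g 30.0 M [-0.37  1.87 -0.68] [-0.   -0.04  0.04]
t 11.23 al 182.37 y -2.15 h 27.72 | F up -6.31 y -4.01 n -4.41 | w 12.0 g 30.0 M [-0.42  1.88 -0.69] [-0.   -0.04  0.04]
t 11.40 al 183.36 y -2.16 h 27.73 | F up -7.08 y -2.97 n -4.35 | w 11.7 g 30.0 M [-0.4   1.81 -0.69] [-0.   -0.04  0.05]
t 11.57 al 184.35 y -2.17 h 27.71 | F up -7.60 y -3.66 n -3.98 | w 12.0 g 30.0 M [-0.43  1.86 -0.73] [-0.   -0.04  0.04]
```

```bash
for i in 1 2 3 4 5; do python3 -m creep '{"delta_pos":[[-0.0005,0,0],[-0.0005,0,0]],"twist":[[0,0,0],[0,0,0]]}' >/dev/null; python3 st.py; done
```

```text
t 11.73 al 185.36 y -2.15 h 27.71 | F up -7.50 y -3.83 n -3.97 | w 11.6 g 30.0 M [-0.42  1.85 -0.68] [-0.   -0.04  0.04]
t 11.90 al 186.33 y -2.18 h 27.71 | F up -6.98 y -4.22 n -5.28 | w 12.0 g 30.0 M [-0.42  1.75 -0.74] [-0.   -0.04  0.04]
t 12.07 al 187.35 y -2.18 h 27.71 | F up -7.14 y -4.33 n -4.52 | w 12.0 g 30.0 M [-0.45  1.83 -0.74] [-0.   -0.04  0.04]
t 12.23 al 188.34 y -2.18 h 27.74 | F up -7.92 y -4.07 n -4.01 | w 12.0 g 30.0 M [-0.42  1.78 -0.75] [-0.   -0.04  0.04]
t 12.40 al 189.35 y -2.18 h 27.74 | F up -7.12 y -3.82 n -4.25 | w 11.8 g 30.0 M [-0.43  1.85 -0.76] [-0.   -0.04  0.04]
```

```bash
for i in 1 2 3 4 5; do python3 -m creep '{"delta_pos":[[-0.0005,0,0],[-0.0005,0,0]],"twist":[[0,0,0],[0,0,0]]}' >/dev/null; python3 st.py; done
```

```text
t 12.57 al 190.34 y -2.20 h 27.72 | F up -6.92 y -4.00 n -4.36 | w 11.9 g 30.0 M [-0.43  1.74 -0.69] [-0.   -0.04  0.05]
t 12.73 al 191.32 y -2.20 h 27.72 | F up -6.46 y -4.29 n -3.17 | w 12.1 g 30.0 M [-0.44  1.83 -0.68] [-0.   -0.03  0.04]
t 12.90 al 192.32 y -2.20 h 27.73 | F up -7.10 y -4.40 n -3.42 | w 11.8 g 30.0 M [-0.4   1.84 -0.74] [-0.   -0.04  0.04]
t 13.07 al 193.33 y -2.21 h 27.73 | F up -7.18 y -4.82 n -3.55 | w 11.7 g 30.0 M [-0.47  1.85 -0.79] [-0.   -0.04  0.05]
t 13.23 al 194.37 y -2.20 h 27.74 | F up -7.10 y -3.80 n -4.71 | w 11.9 g 30.0 M [-0.42  1.76 -0.71] [-0.   -0.04  0.04]
```

```bash
for i in 1 2 3 4 5; do python3 -m creep '{"delta_pos":[[-0.0005,0,0],[-0.0005,0,0]],"twist":[[0,0,0],[0,0,0]]}' >/dev/null; python3 st.py; done
```

```text
t 13.40 al 195.32 y -2.22 h 27.72 | F up -7.11 y -3.10 n -5.37 | w 11.3 g 30.0 M [-0.42  1.86 -0.74] [-0.   -0.03  0.05]
t 13.57 al 196.31 y -2.21 h 27.73 | F up -7.49 y -4.38 n -3.89 | w 11.8 g 30.0 M [-0.45  1.84 -0.79] [-0.   -0.03  0.04]
t 13.73 al 197.29 y -2.22 h 27.73 | F up -7.12 y -4.13 n -4.35 | w 11.9 g 30.0 M [-0.41  1.8  -0.77] [-0.   -0.03  0.04]
t 13.90 al 198.30 y -2.23 h 27.72 | F up -6.78 y -4.70 n -4.20 | w 12.4 g 30.0 M [-0.43  1.87 -0.74] [-0.   -0.03  0.04]
t 14.07 al 199.29 y -2.23 h 27.73 | F up -7.46 y -4.24 n -5.10 | w 11.8 g 30.0 M [-0.43  1.79 -0.74] [-0.   -0.03  0.04]
```

```bash
for i in 1 2 3 4 5; do python3 -m creep '{"delta_pos":[[-0.0005,0,0],[-0.0005,0,0]],"twist":[[0,0,0],[0,0,0]]}' >/dev/null; python3 st.py; done
```

```text
t 14.23 al 200.29 y -2.23 h 27.73 | F up -6.80 y -4.24 n -4.44 | w 11.6 g 30.0 M [-0.44  1.81 -0.7 ] [-0.   -0.03  0.04]
t 14.40 al 201.28 y -2.23 h 27.72 | F up -7.00 y -4.04 n -4.49 | w 11.7 g 30.0 M [-0.43  1.81 -0.76] [-0.   -0.03  0.04]
t 14.57 al 202.29 y -2.24 h 27.73 | F up -7.39 y -4.34 n -4.22 | w 11.8 g 30.0 M [-0.43  1.81 -0.74] [-0.   -0.03  0.04]
t 14.73 al 203.29 y -2.23 h 27.73 | F up -7.38 y -5.07 n -3.17 | w 11.9 g 30.0 M [-0.43  1.78 -0.74] [-0.   -0.03  0.04]
t 14.90 al 204.29 y -2.25 h 27.71 | F up -5.81 y -5.08 n -4.07 | w 12.2 g 30.0 M [-0.43  1.81 -0.74] [-0.   -0.03  0.04]
```

```bash
for i in 1 2 3 4 5; do python3 -m creep '{"delta_pos":[[-0.0005,0,0],[-0.0005,0,0]],"twist":[[0,0,0],[0,0,0]]}' >/dev/null; python3 st.py; done
```

```text
t 15.07 al 205.29 y -2.24 h 27.72 | F up -6.73 y -4.83 n -3.33 | w 11.5 g 30.0 M [-0.44  1.8  -0.78] [-0.   -0.03  0.04]
t 15.23 al 206.07 y -2.25 h 27.72 | F up -7.98 y -3.81 n -2.31 | w 12.0 g 30.0 M [-0.3   2.   -0.72] [ 0.   -0.01  0.04]
t 15.40 al 206.70 y -2.27 h 27.72 | F up -10.04 y -4.40 n -2.43 | w 11.8 g 30.0 M [-0.26  1.96 -0.73] [0.01 0.03 0.04]
t 15.57 al 207.44 y -2.28 h 27.71 | F up -9.60 y -3.32 n -1.31 | w 11.2 g 30.0 M [-0.2   2.03 -0.68] [0.01 0.05 0.04]
t 15.73 al 208.20 y -2.26 h 27.70 | F up -9.73 y -3.71 n -1.85 | w 11.7 g 30.0 M [-0.26  2.06 -0.65] [0.01 0.07 0.04]
```

The force began rising at al about 205.4, which is the stop. I'll add 1 mm more, then release and back out square to the rail.

```bash
python3 -m creep '{"delta_pos":[[-0.0005,0,0],[-0.0005,0,0],[0,0,0],[0,0,0]],"twist":[[0,0,0],[0,0,0],[0,0,0],[0,0,0]]}' >/dev/null; python3 st.py
python3 -m creep '{"delta_pos":[[0,0,0],[0,0,0],[0,0,0],[0,0,0],[0,0,0],[0,0,0]],"twist":[[0,0,0],[0,0,0],[0,0,0],[0,0,0],[0,0,0],[0,0,0]]}' 0.5 >/dev/null; python3 st.py
python3 -m creep '{"delta_pos":[[0,0,-0.005],[0,0,-0.01],[0,0,-0.01],[0,0,-0.01],[0,0,-0.01],[0,0,-0.01],[0,0,-0.01],[0,0,-0.01],[0,0,-0.01],[0,0,0],[0,0,0]],"twist":[[0,0,0],[0,0,0],[0,0,0],[0,0,0],[0,0,0],[0,0,0],[0,0,0],[0,0,0],[0,0,0],[0,0,0],[0,0,0]]}' >/dev/null; python3 st.py
python3 - <<'E'
from h import *
p,d=get_image("wrist");c=camera_params("wrist");cv2.imwrite("pics/w2.png",p[:,:,::-1]);P=cloud(d,c)
D=P-rp(0,0);al,y,h=D@up,D@ey,D@nn
k=(h>62)&(h<78)&(al>140)&(al<260)&(abs(y)<30)&(d>0)
print(k.sum(),np.percentile(al[k],[2,50,98]),np.percentile(y[k],[2,50,98]))
Q=(P-C);lx,ly,z=Q@ex,Q@ey,P[...,2]
b=(abs(lx+160)<45)&(abs(ly)<45)&(z>84)&(z<102)&(d>0)
if b.any(): print("knob",b.sum(),cv2.minAreaRect(np.stack([lx[b],ly[b]],1).astype(np.float32)))
# knob vertical-grasp target: bar angle 22 deg in the stand frame -> tool x opposite the pointer
a=yaw+np.radians(22); x=-np.array([np.cos(a),np.sin(a),0]); 
Rk=np.stack([x,np.cross([0,0,-1],x),[0,0,-1]],1)
go(W((-160,0,61+90)),Rk)
E
```

```text
t 16.07 al 209.09 y -2.29 h 27.72 | F up -9.77 y -4.49 n -1.10 | w 11.8 g 30.0 M [-0.21  2.12 -0.69] [0.01 0.08 0.04]
t 16.57 al 211.40 y -1.45 h 27.65 | F up 0.18 y 0.31 n -0.03 | w 43.3 g 0.0 M [0.06 0.21 0.02] [-0.07 -0.18  0.03]
t 17.48 al 210.84 y -1.65 h 113.02 | F up 0.49 y 0.70 n 0.39 | w 43.8 g 0.0 M [0.1  0.24 0.03] [-0.06 -0.16  0.04]
1075 [179.36356264 206.50895591 236.59883017] [-5.96637213 -0.36623808  5.1987989 ]
twist deg [ -5.72  29.74 -21.52] shift mm [162.5  67.6 121.6] world shift [-169.2   48.4 -121.6] t 17.5333 F [0.13 0.34 0.68]
```

View pics/w2.png

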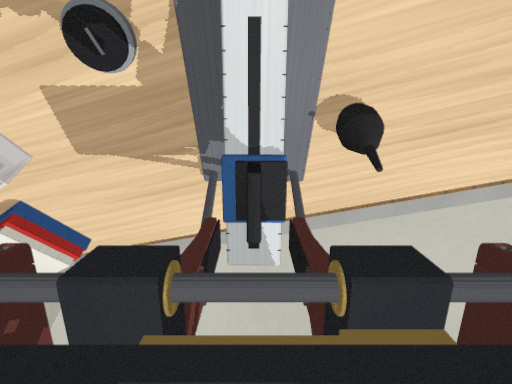

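The bracket sits at about 208 mm, pressed 2–3 mm, and the blade (253,205) is free of the fingers. Moving on to the knob: go down-rail, then turn upright.

```bash
python3 -m creep '{"delta_pos":[[0.0198,0.0002,-0.0008],[0.0198,0.0002,-0.0008],[0.0198,0.0002,-0.0008],[0.0198,0.0002,-0.0008],[0.0198,0.0002,-0.0008],[0.0198,0.0001,-0.0008],[0.0198,0.0001,-0.0008],[0.0198,0.0001,-0.0008],[0.0198,0.0001,-0.0008],[0.0198,0.0001,-0.0008]],"twist":[[0,0,0],[0,0,0],[0,0,0],[0,0,0],[0,0,0],[0,0,0],[0,0,0],[0,0,0],[0,0,0],[0,0,0]]}' >/dev/null
python3 -m creep '{"delta_pos":[[0,0,0],[0,0,0],[0,0,0],[0,0,0],[0,0,0],[0,0,0],[0,0,0],[0,0,0],[0,0,0]],"twist":[[-0.82,4.25,-3.07],[-0.82,4.25,-3.07],[-0.82,4.25,-3.07],[-0.82,4.25,-3.07],[-0.82,4.25,-3.07],[-0.82,4.25,-3.07],[-0.82,4.25,-3.07],[0,0,0],[0,0,0]]}'
cat > k.py <<'E'
from h import *
import sys
p,d=get_image("wrist");c=camera_params("wrist");cv2.imwrite(f"pics/{sys.argv[2]}.png",p[:,:,::-1]);P=cloud(d,c)
Q=(P-C);lx,ly,z=Q@ex,Q@ey,P[...,2]
b=(abs(lx+160)<45)&(abs(ly)<45)&(z>86)&(z<100)&(d>0);L=np.stack([lx,ly],-1)
if b.any():
    print("knob",b.sum(),cv2.minAreaRect(L[b].astype(np.float32)),"z",np.median(z[b]))
    w=b&(p.min(-1)>130);print("white",w.sum(),L[w].mean(0) if w.any() else 0)
r=(abs(lx+160)<45)&(abs(ly)<45)&(z>40)&(z<62)&(p[...,0]>110)&(p[...,1]<70);print("red",r.sum(),L[r].mean(0) if r.any() else 0)
a=yaw+np.radians(float(sys.argv[1])); x=-np.array([np.cos(a),np.sin(a),0]); 
go(W((-160,0,61)),np.stack([x,np.cross([0,0,-1],x),[0,0,-1]],1))
E
python3 k.py 22 k1
```

```text
t: 19.12
ee_pos: [458.4, -28.7, 179.0]
orientation: [-0.056, 3.05, -0.043]
ft_force: [-0.5, 0.6, -0.3]
width: 44.0
grasp_force: 0.0
knob 1096 ((-160.2400360107422, 0.47612953186035156), (65.68944549560547, 15.940408706665039), 21.741195678710938) z 92.66961640227703
white 115 [-140.8229176    8.0188269]
red 54 [-142.68036424  -22.73504518]
twist deg [-1.9   5.06 -4.47] shift mm [ -0.7   5.3 117.8] world shift [ 1.000e-01  5.300e+00 -1.178e+02] t 19.1667 F [-0.31 -0.14  0.06]
```

View pics/k1.png

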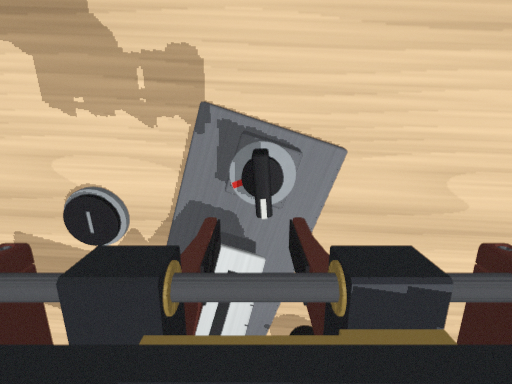

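The knob bar is at (262,185) with its pointer end at (263,210) and the red mark at (236,184). The knob axis is within 0.5 mm of where expected and the angle is 21.7°, so the turn needed is 73.3° clockwise. I'll finish the alignment and go partway down.

```bash
python3 -m creep '{"delta_pos":[[0,0,0],[0,0,0],[0,0,0],[-0.0003,0.002,0.012],[-0.0003,0.002,0.012],[0,0.0017,0.012],[0,0,0.012],[0,0,0.012],[0,0,0.012],[0,0,0],[0,0,0]],"twist":[[-0.63,1.7,-1.5],[-0.63,1.7,-1.5],[-0.63,1.7,-1.5],[0,0,0],[0,0,0],[0,0,0],[0,0,0],[0,0,0],[0,0,0],[0,0,0],[0,0,0]]}' >/dev/null
python3 k.py 21.7 k2
```

```text
knob 1974 ((-159.2342071533203, 0.4471893310546875), (63.798805236816406, 15.78679370880127), 21.624570846557617) z 93.4972797666102
white 206 [-139.40243456    8.07238998]
red 77 [-141.40624708  -22.25200269]
twist deg [-0.   -0.06  0.41] shift mm [-0.3 -0.7 46.8] world shift [  0.4  -0.6 -46.8] t 20.1333 F [ 0.19 -0.56  0.35]
```

```bash
python3 -m creep '{"delta_pos":[[-0.0007,-0.0002,0.009],[0,0,0.009],[0,0,0.009],[0,0,0.009],[0,0,0.009],[0,0,0],[0,0,0]],"twist":[[0,0,0.4],[0,0,0],[0,0,0],[0,0,0],[0,0,0],[0,0,0],[0,0,0]]}'
python3 -m creep '{"delta_pos":[[0,0,0],[0,0,0],[0,0,0],[0,0,0],[0,0,0],[0,0,0],[0,0,0]],"twist":[[0,0,0],[0,0,0],[0,0,0],[0,0,0],[0,0,0],[0,0,0],[0,0,0]]}' 0
python3 - <<'E'
from h import *
o,p,r=pose();x=-r.as_matrix()[:,0];print("tool bar angle",np.degrees(np.arctan2(x@ey,x@ex)),(p-C)@ex,(p-C)@ey,p[2],o["ft_force"],o["moment"])
E
```

```text
t: 20.72
ee_pos: [458.4, -23.6, 61.4]
orientation: [0.175, -3.135, 0.002]
ft_force: [1.5, -6.3, -4.7]
width: 43.9
grasp_force: 3.4
t: 21.3
ee_pos: [458.4, -23.8, 61.5]
orientation: [0.175, -3.136, 0.002]
ft_force: [2.6, -8.4, -8.2]
width: 42.0
grasp_force: 30.0
tool bar angle 21.771666290613194 -158.89131936165137 -0.36094028573742065 61.450474312261704 [ 2.56009131 -8.44067114 -8.17331461] [-1.35461512 -0.35867543  0.02527308]
```

The fingers closed at 42 mm, so they took the black hub under the bar. I'll open, raise 8 mm and close again.

```bash
python3 -m creep '{"delta_pos":[[0,0,0],[0,0,0],[0,0,0],[0,0.0006,-0.004],[0.001,0,-0.004],[0,0,0]],"twist":[[0,0,0],[0,0,0],[0,0,0],[0,0,0],[0,0,0],[0,0,0]]}' 0.6
python3 -m creep '{"delta_pos":[[0,0,0],[0,0,0],[0,0,0],[0,0,0],[0,0,0],[0,0,0],[0,0,0],[0,0,0],[0,0,0]],"twist":[[0,0,0],[0,0,0],[0,0,0],[0,0,0],[0,0,0],[0,0,0],[0,0,0],[0,0,0],[0,0,0]]}' 0
python3 - <<'E'
from h import *
o,p,r=pose();x=-r.as_matrix()[:,0];print("tool bar angle",np.degrees(np.arctan2(x@ey,x@ex)),(p-C)@ex,(p-C)@ey,p[2],o["ft_force"],o["moment"])
E
```

```text
t: 21.8
ee_pos: [457.6, -22.2, 71.4]
orientation: [-0.174, 3.137, -0.0]
ft_force: [1.1, 0.1, -0.3]
width: 52.6
grasp_force: 0.0
t: 22.55
ee_pos: [457.5, -23.8, 70.7]
orientation: [0.175, -3.136, 0.003]
ft_force: [0.2, -12.5, 0.3]
width: 15.9
grasp_force: 30.0
tool bar angle 21.805507939205356 -159.7253118008873 -0.6116226463497867 70.72091215468856 [  0.24805194 -12.49530689   0.25542127] [-2.09146739  0.02826626  0.04366378]
```

```bash
cat > a.py <<'E'
from h import *
o,p,r=pose();x=-r.as_matrix()[:,0];print("t %.2f bar angle %.2f"%(o["t"],np.degrees(np.arctan2(x@ey,x@ex))),((p-C)@ex).round(2),((p-C)@ey).round(2),p[2].round(1),o["ft_force"].round(1),o["moment"].round(2),o["width"].round(1))
E
python3 -m creep '{"delta_pos":[[0,-0.0015,0],[0,0,0],[0,0,0],[0,0,0],[0,0,0],[0,0,0],[0,0,0],[0,0,0]],"twist":[[0,0,0],[0,0,5],[0,0,5],[0,0,5],[0,0,5],[0,0,5],[0,0,5],[0,0,0]]}' >/dev/null; python3 a.py
python3 -m creep '{"delta_pos":[[0,0,0],[0,0,0],[0,0,0],[0,0,0],[0,0,0],[0,0,0],[0,0,0],[0,0,0],[0,0,0],[0,0,0]],"twist":[[0,0,5],[0,0,5],[0,0,5],[0,0,5],[0,0,5],[0,0,5],[0,0,5],[0,0,5],[0,0,0],[0,0,0]]}' >/dev/null; python3 a.py
```

```text
Traceback (most recent call last):
  File "a.py", line 2, in <module>
    o,p,r=pose();x=-r.as_matrix()[:,0];print("t %.2f bar angle %.2f"%(o["t"],np.degrees(np.arctan2(x@ey,x@ex))),((p-C)@ex).round(2),((p-C)@ey).round(2),p[2].round(1),o["ft_force"].round(1),o["moment"].round(2),o["width"].round(1))
                                                                                                                                                                                                                  ^^^^^^^^^^^^^^^^
AttributeError: 'float' object has no attribute 'round'
Traceback (most recent call last):
  File "a.py", line 2, in <module>
    o,p,r=pose();x=-r.as_matrix()[:,0];print("t %.2f bar angle %.2f"%(o["t"],np.degrees(np.arctan2(x@ey,x@ex))),((p-C)@ex).round(2),((p-C)@ey).round(2),p[2].round(1),o["ft_force"].round(1),o["moment"].round(2),o["width"].round(1))
                                                                                                                                                                                                                  ^^^^^^^^^^^^^^^^
AttributeError: 'float' object has no attribute 'round'
```

```bash
sed -i 's/,o\["width"\].round(1)/,o["width"]/' a.py; python3 a.py
```

```text
t 24.05 bar angle -48.26 -159.79 -1.55 70.7 [-2.1 -8.3  2.6] [-1.4   0.2  -0.04] 15.873250475961582
```

```bash
python3 -m creep '{"delta_pos":[[0,-0.0008,0],[0,0,0],[0,0,0],[0,0,0]],"twist":[[0,0,1.7],[0,0,1.6],[0,0,0],[0,0,0]]}' >/dev/null; python3 a.py
python3 -m creep '{"delta_pos":[[0,0,0],[0,0,0],[0,0,0],[0,0,0],[0,0,0],[0,0,-0.004],[0,0,-0.01],[0,0,-0.015],[0,0,-0.015],[0,0,-0.015],[0,0,-0.015],[0,0,-0.015],[0,0,0],[0,0,0]],"twist":[[0,0,0],[0,0,0],[0,0,0],[0,0,0],[0,0,0],[0,0,0],[0,0,0],[0,0,0],[0,0,0],[0,0,0],[0,0,0],[0,0,0],[0,0,0],[0,0,0]]}' 0.5 >/dev/null; python3 a.py; python3 k.py -51.6 k3
```

```text
t 24.38 bar angle -51.56 -159.84 -1.66 70.7 [-0.5 -5.3 -0.8] [-0.99 -0.23 -0.1 ] 16.06189533363044
t 25.55 bar angle -51.56 -159.64 -0.97 160.8 [-0.2 -0.2  1.1] [-0.03 -0.01 -0.  ] 43.63526603464866
knob 1249 ((-160.60833740234375, 0.5827426910400391), (15.577397346496582, 63.38337707519531), 38.79899215698242) z 92.09728655263575
white 128 [-146.96955553  -16.31890012]
red 0 0
twist deg [-0.    0.01  0.03] shift mm [ 0.7  0.9 98.9] world shift [  0.6   1.  -98.9] t 25.6 F [-0.24  0.28  0.  ]
```

View pics/k3.png

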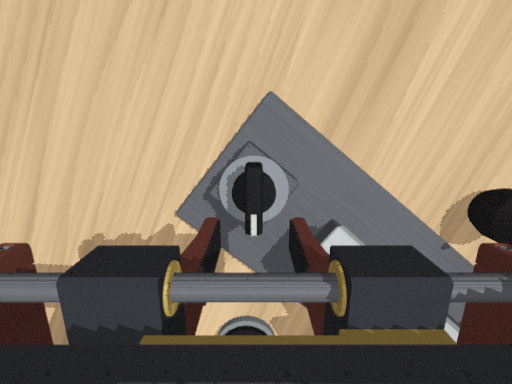

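The bar now lies at -51.2° (target -51.6°) and its pointer (253,225) covers the red mark. A last check of the bracket and the bystanders.

Run:
```python
from h import *
for n in("scene","top"):
    p,d=get_image(n);P=cloud(d,camera_params(n));D=P-rp(0,0);al,y,h=D@up,D@ey,D@nn
    for lo,hi in((22,80),(10,20)):
        k=(h>lo)&(h<hi)&(al>140)&(al<260)&(abs(y)<(15 if lo>20 else 34))&(d>0)&(p.max(-1)<140)
        if k.any():print(n,lo,k.sum(),np.percentile(al[k],[2,98]),np.percentile(h[k],[2,98]))
    f=np.load(f"pics/{n}0.npz"); dz=abs(d-f["d"]);m=(dz>15);print("changed px",m.sum())
    q=np.abs(P[...,:2]-[612,-64]).max(-1); 
    lab=cv2.connectedComponentsWithStats(m.astype(np.uint8));print([tuple(s) for s in lab[2][1:] if s[4]>25])
```

```text
scene 22 211 [183.06819411 239.46917879] [25.23375104 70.80816425]
scene 10 114 [181.78867095 239.93903346] [11.17432142 19.11079763]
changed px 26006
[(np.int32(218), np.int32(0), np.int32(128), np.int32(197), np.int32(10762)), (np.int32(349), np.int32(0), np.int32(10), np.int32(14), np.int32(35)), (np.int32(346), np.int32(0), np.int32(111), np.int32(96), np.int32(5227)), (np.int32(476), np.int32(0), np.int32(36), np.int32(134), np.int32(2603)), (np.int32(433), np.int32(26), np.int32(9), np.int32(11), np.int32(28)), (np.int32(470), np.int32(41), np.int32(14), np.int32(12), np.int32(42)), (np.int32(476), np.int32(98), np.int32(12), np.int32(9), np.int32(29)), (np.int32(467), np.int32(169), np.int32(45), np.int32(77), np.int32(1522)), (np.int32(240), np.int32(184), np.int32(11), np.int32(17), np.int32(106)), (np.int32(202), np.int32(186), np.int32(32), np.int32(28), np.int32(502)), (np.int32(179), np.int32(195), np.int32(22), np.int32(31), np.int32(335))]
top 22 73 [181.31757292 238.5565583 ] [29.99427665 73.43452483]
top 10 237 [177.43363154 242.78201803] [10.29855579 19.58866585]
changed px 42713
[(np.int32(280), np.int32(134), np.int32(20), np.int32(24), np.int32(221)), (np.int32(0), np.int32(168), np.int32(330), np.int32(216), np.int32(33458))]
```

```bash
python3 -c "
from workcell import *
print(close_job())"
```

```text
the job is handed in; nothing more can be done
None
```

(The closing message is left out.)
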